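# Start the demonstration desk with three tap switches

## Task

Start the recorded brush demonstration from the wireless tap switches on the table: with the closed fingertips, lightly tap down the key of the large round switch (lamp), then the square switch (overhead camera), then the long bar switch (recorder), so that each key clearly goes down and stays down. Leave the key of the small round switch up. Do not lift or shift any switch, press hard, or disturb the other things on the table.

Things in the scene. Friction and masses are not known exactly. Their poses are not given: they have to be found in the camera images.
- switch_round: large round tap switch: grey round housing 68 mm across with a white round key 46 mm across. Loose on the table, stands flat; body origin = centre of its underside, z up; key centred on the origin, top of the raised key 30 mm above the table, housing top 20 mm.
- key_round (a joint): key of the large round switch. The key slides straight down 8 mm in all (joint 0 = up, 0.008 = fully down), about 2 N moves it, it has no return spring and stays at whatever depth it is left; more than half way down counts as on.
- switch_square: square tap switch: grey housing 68 x 68 mm with a white square key 44 x 44 mm. Loose on the table, stands flat; body origin = centre of its underside, z up; key centred on the origin, top of the raised key 30 mm above the table, housing top 20 mm.
- key_square (a joint): key of the square switch. The key slides straight down 8 mm in all (joint 0 = up, 0.008 = fully down), about 2 N moves it, it has no return spring and stays at whatever depth it is left; more than half way down counts as on.
- switch_bar: long bar tap switch: grey housing 50 mm (its x) by 100 mm (its y) with a white oblong key 30 x 76 mm. Loose on the table, stands flat; body origin = centre of its underside, z up; key centred on the origin, top of the raised key 30 mm above the table, housing top 20 mm.
- key_bar (a joint): key of the long bar switch. The key slides straight down 8 mm in all (joint 0 = up, 0.008 = fully down), about 2 N moves it, it has no return spring and stays at whatever depth it is left; more than half way down counts as on.
- switch_small: small round tap switch, not to be tapped: grey round housing 46 mm across with a white round key 27 mm across. Loose on the table, stands flat; body origin = centre of its underside, z up; key centred on the origin, top of the raised key 30 mm above the table, housing top 20 mm.
- key_small (a joint): key of the small round switch, to be left up. The key slides straight down 8 mm in all (joint 0 = up, 0.008 = fully down), about 2 N moves it, it has no return spring and stays at whatever depth it is left; more than half way down counts as on.
- seal_a: brown stone seal with a rounded knob, 20 x 20 mm, 54 mm tall, standing; origin at the centre of its underside. Leave alone.
- clip_tin: small grey lidded tin, 54 x 76 mm, 23 mm tall; origin at the centre of its underside. Leave alone.
- eraser: eraser in its sleeve, 19 x 43 mm, 12 mm tall; origin at the centre of its underside. Leave alone.
- ink_bottle_c: small squeeze bottle of ink, 38 mm across, 86 mm tall, standing; origin at the centre of its underside. Leave alone.
- water_dropper: white porcelain water dropper with a spout, 55 x 69 mm, 34 mm tall; origin at the middle of its underside. Leave alone.
- glue_stick: glue stick, 25 mm across, 88 mm tall, standing; origin at the centre of its underside. Leave alone.
Not all that is in view belongs to the job. What is shaped like the switch_square but yellow is not meant.

How it is judged:
On the way, in this order (a step that is already met when the one before it is completed fails the run):
1. the key of the large round switch is tapped down by the fingers (value of joint key_round above 0.004 m and contact force between the fingers and switch_round above 0.2 N), for 0.02 s.
2. then the key of the square switch (value of joint key_square above 0.004 m and contact force between the fingers and switch_square above 0.2 N), for 0.02 s.
3. then the key of the long bar switch (value of joint key_bar above 0.004 m and contact force between the fingers and switch_bar above 0.2 N), for 0.02 s.
At the end, for the whole second after the job is handed in: The keys of the large round, square and long bar switches are down by more than 4 mm (of 8), the small round key is down by less than 3 mm, all switches stand flat and at rest within 30 mm of where they were, and the other listed things are within 30 mm of where they were (value of joint each of key_round, key_square, key_bar above 0.004 m and value of joint key_small below 0.003 m and distance of each of switch_round, switch_square, switch_bar, switch_small, seal_a, clip_tin, eraser, ink_bottle_c, water_dropper, glue_stick from where it was at the start of the episode below 0.03 m and angle between each of switch_round, switch_square, switch_bar, switch_small's own z axis and vertical below 0.1 rad and linear speed of each of switch_round, switch_square, switch_bar, switch_small below 0.02 m/s); the robot touches nothing.
It fails at once if a key goes down out of order (square before the large round one, or bar before both) ((value of joint key_square above 0.003 m and not (value of joint key_round above 0.004 m)) or (value of joint key_bar above 0.003 m and not (value of joint each of key_round, key_square above 0.004 m))).
It fails at once if the small round key is pressed down 3 mm or more (value of joint key_small above 0.003 m).
It fails at once if a switch is pressed or pushed with more than 20 N (contact force between any of the fingers, the arm and switch_round above 20 N or contact force between any of the fingers, the arm and switch_square above 20 N or contact force between any of the fingers, the arm and switch_bar above 20 N or contact force between any of the fingers, the arm and switch_small above 20 N).
It fails at once if a switch is lifted more than 10 mm off the table, tipped more than 0.2 rad or shifted more than 30 mm (height (world z) of any of switch_round, switch_square, switch_bar, switch_small above 0.01 m or angle between any of switch_round, switch_square, switch_bar, switch_small's own z axis and vertical above 0.2 rad or distance of any of switch_round, switch_square, switch_bar, switch_small from where it was at the start of the episode above 0.03 m).
It fails at once if a bystander is moved more than 30 mm (distance of any of seal_a, clip_tin, eraser, ink_bottle_c, water_dropper, glue_stick from where it was at the start of the episode above 0.03 m).
It also fails if it takes over 42 s, if anything falls off the work surface, if the arm or the gripper's body presses on something with over 40 N, if the wrist force passes 120 N, or if a joint passes its speed limit or range.

## Robot

A 7-joint arm with a two-finger parallel gripper is mounted at the origin on a cart in front of the work surface, level with it; the furniture and walls round the work are solid. World frame = base frame: x ahead of the robot, y to its left, z up, the work surface at z = 0. Lengths are in m, angles in rad, forces in N, time in s.
With the tool pointing down it reaches from about 0.35 to 0.9 m from the base axis. Payload 8.1 kg.
Tool frame: the origin (TCP) lies where the fingers leave the gripper's body, on its centre line; the fingertips stand 66 mm ahead of it and the grasp point (between the pads) lies 47 mm ahead of it (arm.tip_reach is the distance from the TCP to the fingertips, in m); z points along the fingers, y is the direction in which the jaws open and shut (so a half turn about z gives the same grasp; the last joint's range is limited). The gripper opens to 92 mm and grips with 3 to 60 N. Pads are 19 mm wide; open, the fingers measure 130 mm over their backs; the gripper's body (75 mm by 190 mm) begins 47 mm behind the grasp point.
Start: joints at [-1.442, 0.434, 0.025, 1.573, -0.012, 1.134, -0.075], TCP at [0.144, 0.608, 0.292] pointing down, gripper open.
Joint ranges: [-2.62, 2.62], [-0.44, 2.09], [-1.27, 1.32], [0.08, 2.57], [-1.32, 4.46], [0.12, 2], [-2.74, 2.74]. Speed limits (rad/s): [2.22, 2.22, 3.01, 3.01, 3.14, 3.14, 3.14].

## Interface

Orientations are given as a rotation vector (axis times angle).
In Python, from cell import arm gives the robot as it stands.
- The arm moves only by the tool carry_out, never from a script. Its argument "plan" is a list of rows, each a list of 5 numbers: the shift along the world's x, y, z in cm, then the turn about the world's z in rad, then the finger opening in cm, from 0 to 9.18. In form: [[tx, ty, tz, spin, fingers], ...]. A call has 1 to 20 rows; each row is the pose to reach, as a shift and turn from the pose measured when the call began; what a row does not reach only later rows make up. A row lasts 1/10 s, in which the tool goes at most 50 mm and 8.59 degrees, less where a joint would pass 70% of its speed; a pose out of reach is approached as far as the arm can. A call with a gripper value outside its range is refused whole. The fingers move at their own pace and stop on an object; "squeeze" is the grip in N (left out, the last holds). Time passes only in rows, so rows that repeat a pose let the fingers close. It gives the time, the measured TCP pose, the force and the opening at its end, in the units of the state.
- arm.observe(): the state, without advancing time (a new reading comes with each control period).
- arm.get_image(name): name is "side" or "top" or "wrist"; returns (picture, depth): 420x560x3 uint8, red, green, blue; 420x560 float32, m along the optical axis (not along the pixel's ray), 0 where there is no reading.
- arm.get_calibration(name): a dict with "intrinsics" (3x3 intrinsics, pixels), "rvec" (rotation vector, rad) and "tvec" (3), from world to camera coordinates, as OpenCV has them; the wrist camera has in their place "tool_from_camera" (4x4, takes a point from camera to tool coordinates, whose origin is the TCP and whose axes are the flange's). Camera axes: x right, y down, z forward; pixel columns grow to the right and rows downward; lengths in m; the calibration is good to about 2 mm. The wrist camera is an equidistant fisheye: a pixel r from the principal point sees the ray r / f radians off the axis. A picture is of the moment at which its call begins: read the wrist's pose just before it. get_calibration takes no time and is no camera call.
- arm.sign_off(): hands the job in, once; it reports no verdict.
The state is a dict: "clock": time; "joints": joint angles; "dq": joint speeds; "joint_efforts": joint torques, N m; "position": TCP position; "ee_rot": TCP orientation; "force": force on the tool from outside, world axes, zero at the start; "ft_torque": the same for the moment, N m; "width": opening from 0.0 (shut) to 1.0 (fully open).
Only numpy, scipy, OpenCV 4.12 (cv2) and the standard library are available. Lean on these libraries where they do the work, as an engineer would, in place of code of your own. Each camera call takes 0.05 s, during which the arm holds its last target. There are 200 camera calls.

## Working session

There is one attempt and no reset: what is moved stays moved. The work goes in short steps, Python scripts to look and compute and a tool call to move; the robot and the scene stay as the last step left them, time stands still between calls to the robot, and variables do not carry over. Pictures are saved under pics/ and viewed, about 8 in all and at most 12, crops included, and the job is handed in when it is done.

Besides the shell and the picture viewer there is one more tool, called after ">>>" by a JSON object that holds its "op" and its "data", one argument or row to a line. carry_out: Moves the arm, as the interface text tells. Its arguments: {"type":"object","properties":{"plan":{"type":"array"},"squeeze":{"type":"number"}},"required":["plan"]}

```bash
mkdir -p pics; ls; python3 - <<'E'
from cell import arm
import cv2,numpy as np
s=arm.observe();print(s)
for n in("top","side"):
    im,d=arm.get_image(n);cv2.imwrite(f"pics/{n}0.png",im[:,:,::-1]);np.savez(f"{n}0.npz",im=im,d=d)
    print(n,arm.get_calibration(n),np.median(d))
E
```

```text
pics
{'clock': 0.0, 'joints': array([-1.4415703 ,  0.43523762,  0.02492087,  1.57410414, -0.01159648,
        1.13399794, -0.07508651]), 'dq': array([-4.32101234e-04, -3.27059575e-04, -4.48039146e-04,  8.61537171e-05,
        2.45613436e-04, -7.97584201e-04, -2.93687165e-04]), 'joint_efforts': array([-6.04635243e-04, -6.67856026e+01,  9.84851941e-01, -3.14459324e+01,
       -6.06461498e-02,  4.27686051e-02,  1.55480948e-04]), 'position': array([0.14352162, 0.60787222, 0.29143247]), 'ee_rot': array([-3.63341576e-01, -3.12045053e+00,  2.51539967e-03]), 'force': array([-0.44189262,  0.22682089,  0.33081408]), 'ft_torque': array([ 0.03158638, -0.01593053, -0.01259879]), 'width': 1.00059250011022}
top {'intrinsics': array([[385.54133983,   0.        , 275.61188894],
       [  0.        , 385.54133983, 211.49172852],
       [  0.        ,   0.        ,   1.        ]]), 'rvec': array([ 2.17205025, -2.11152102,  0.13278586]), 'tvec': array([0.0246919 , 0.55725682, 0.96596589])} 1.6311159
side {'intrinsics': array([[388.41225518,   0.        , 280.5425696 ],
       [  0.        , 388.41225518, 210.10093391],
       [  0.        ,   0.        ,   1.        ]]), 'rvec': array([ 1.98488006, -0.28266378,  0.15007352]), 'tvec': array([-0.53456105,  0.11702605,  0.82902149])} 1.3271371
```

View pics/top0.png

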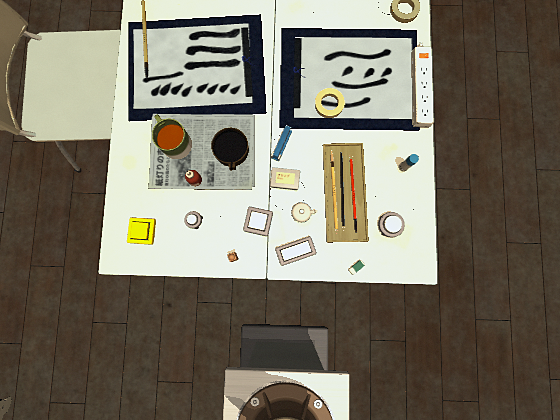

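View pics/side0.png

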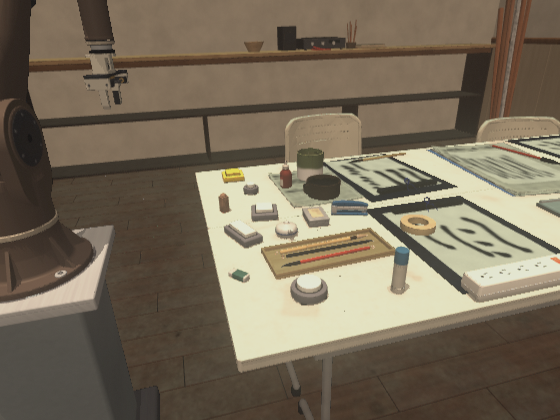

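The top view shows these candidates:
- **Large round switch:** (392,224).
- **Square switch:** (258,221). The yellow lookalike is at (141,231), and the clip tin at (285,177) and dropper at (303,212) could also be mistaken for it.
- **Bar switch:** (296,250).
- **Small round switch, to be left up:** (194,220).

By the description I choose (392,224), (258,221) and (296,250). Next I'll measure them and check in a close crop.

```bash
cat > h.py <<'E'
import cv2,numpy as np
from cell import arm
def ray(n,uv,z):
    c=arm.get_calibration(n);R=cv2.Rodrigues(c["rvec"])[0];t=c["tvec"]
    o=-R.T@t;d=R.T@np.linalg.inv(c["intrinsics"])@np.array([uv[0],uv[1],1.])
    return o+d*(z-o[2])/d[2]
def proj(n,p):
    c=arm.get_calibration(n);return cv2.projectPoints(np.float64([p]),c["rvec"],c["tvec"],c["intrinsics"],None)[0].ravel()
E
python3 - <<'E'
from h import *
f=np.load("top0.npz");im=f["im"];d=f["d"]
hsv=cv2.cvtColor(im,cv2.COLOR_RGB2HSV)
print("tcp px",proj("top",arm.observe()["position"]),"base",proj("top",[0,0,0]))
for nm,(u,v),z in[("round",(392,224),.03),("square",(258,221),.03),("bar",(296,250),.03),("small",(194,220),.03),("yellow",(141,231),.03),("seal",(233,256),.03),("tin",(285,177),.02),("dropper",(303,212),.03),("eraser",(357,267),.012),("ink",(193,178),.08),("glue",(408,160),.08),("tray",(346,242),.01),("mugL",(170,135),.1),("mugR",(230,145),.1)]:
    print(nm,ray("top",(u,v),z).round(3),d[v,u])
def show(x0,y0,x1,y1):return cv2.resize(im[y0:y1,x0:x1,::-1],None,fx=5,fy=5,interpolation=cv2.INTER_NEAREST)
cv2.imwrite("pics/c1.png",np.vstack([np.hstack([show(236,195,326,270),show(366,195,426,270)])]))
for nm,(u,v) in dict(round=(392,224),square=(258,221),bar=(296,250),small=(194,220)).items():
    # housing is grey (darker than table/key): key = bright component inside
    w=im[v-25:v+25,u-30:u+30].max(2);m=(w>205).astype(np.uint8)
    n,l,st,ce=cv2.connectedComponentsWithStats(m,connectivity=4);k=l[25,30]
    mk=(l==k).astype(np.uint8);c=cv2.findContours(mk,0,2)[0][0];r=cv2.minAreaRect(c)
    p=np.array(ce[k])+[u-30,v-25];print(nm,st[k],p,ray("top",p,.03).round(4))
    print('   box',[ray("top",q+[u-30,v-25],.03)[:2].round(3).tolist() for q in cv2.boxPoints(r)])
E
```

```text
tcp px [-41.75538098 406.57814252] base [285.46704866 433.90697436]
round [ 0.533 -0.264  0.03 ] 1.0056853
square [0.531 0.086 0.03 ] 1.0139163
bar [ 0.458 -0.015  0.03 ] 0.9980248
small [0.529 0.255 0.03 ] 1.0144391
yellow [0.496 0.392 0.03 ] 1.0116605
seal [0.438 0.148 0.03 ] 0.9786375
tin [0.653 0.018 0.02 ] 1.0341524
dropper [ 0.558 -0.031  0.03 ] 1.0088369
eraser [ 0.419 -0.176  0.012] 1.0081776
ink [0.631 0.252 0.08 ] 0.9981274
glue [ 0.692 -0.292  0.08 ] 0.9787408
tray [ 0.484 -0.148  0.01 ] 1.0325308
mugL [0.736 0.312 0.1  ] 1.0203949
mugR [0.713 0.159 0.1  ] 1.0429534
round [ 23  17  17  16 225] [392.91111111 223.44      ] [ 0.5345 -0.2662  0.03  ]
   box [[0.554, -0.246], [0.555, -0.288], [0.515, -0.287], [0.514, -0.245]]
square [ 20  16  19  18 257] [257.44357977 220.3385214 ] [0.5329 0.0876 0.03  ]
   box [[0.516, 0.112], [0.558, 0.104], [0.55, 0.063], [0.508, 0.071]]
bar [ 15  16  30  20 319] [295.51724138 250.43887147] [ 0.4571 -0.014   0.03  ]
   box [[0.458, 0.026], [0.483, -0.044], [0.457, -0.053], [0.431, 0.016]]
small [23 20  9  9 70] [191.12857143 218.82857143] [0.5321 0.2623 0.03  ]
   box [[0.542, 0.274], [0.542, 0.253], [0.521, 0.251], [0.521, 0.272]]
```

View pics/c1.png

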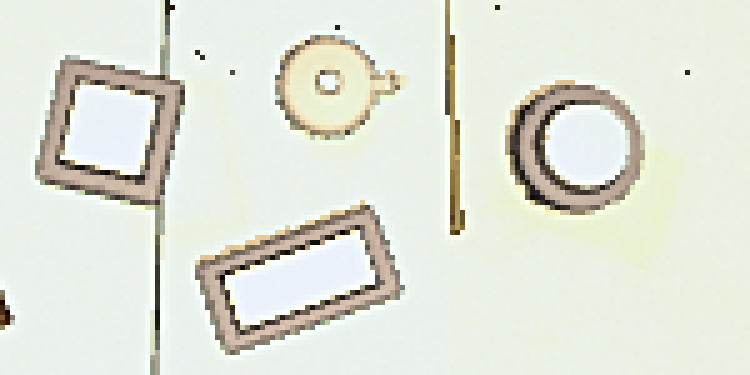

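The crop confirms the choice: white square key on grey, oblong key, and large round key, with none of them yellow. I'm closing the fingers and moving high over the round switch.

>>> {"op": "carry_out", "data": {
  "plan": [
    [5,-4,0,0,0],
    [10,-8,0,0,0],
    [15,-12,0,0,0],
    [20,-16,0,0,0],
    [25,-20,0,0,0],
    [30,-24,0,0,0],
    [34,-28,0,0,0],
    [35,-32,0,0,0],
    [36,-36,0,0,0],
    [36.5,-40,0,0,0],
    [37,-44,0,0,0],
    [37.5,-48,0,0,0],
    [38,-52,0,0,0],
    [38.3,-56,0,0,0],
    [38.6,-60,0,0,0],
    [39,-65,0,0,0],
    [39.1,-70,0,0,0],
    [39.1,-75,0,0,0],
    [39.1,-80,0,0,0],
    [39.1,-84,0,0,0]
  ]
}}

```text
clock: 2.1
position: [0.5338, -0.2347, 0.2914]
ee_rot: [-0.365, -3.12, 0.003]
force: [1.0, -0.5, 0.4]
width: 0.003
```

>>> {"op": "carry_out", "data": {
  "plan": [
    [0,-3,-3,0,0],
    [0,-3.1,-7,0,0],
    [0,-3.1,-11,0,0],
    [0,-3.1,-14,0,0],
    [0,-3.1,-16,0,0],
    [0,-3.1,-17,0,0],
    [0,-3.1,-17,0,0],
    [0,-3.1,-17,0,0]
  ]
}}

```text
clock: 2.9
position: [0.5343, -0.2659, 0.1221]
ee_rot: [0.365, 3.12, -0.003]
force: [0.2, 0.7, 0.8]
width: 0.003
```

```bash
python3 - <<'E'
from h import *
s=arm.observe();print(s["position"],s["force"],s["width"],arm.tip_reach)
a=arm.get_image("wrist")[0];b=arm.get_image("side")[0]
cv2.imwrite("pics/w1.png",np.hstack([cv2.resize(a,(400,300)),cv2.resize(b[190:340,200:400],(400,300))])[:,:,::-1])
E
```

```text
[ 0.53426062 -0.26593381  0.12212177] [0.24863602 0.71231721 0.76506884] 0.002628369474093664 0.0655
```

View pics/w1.png

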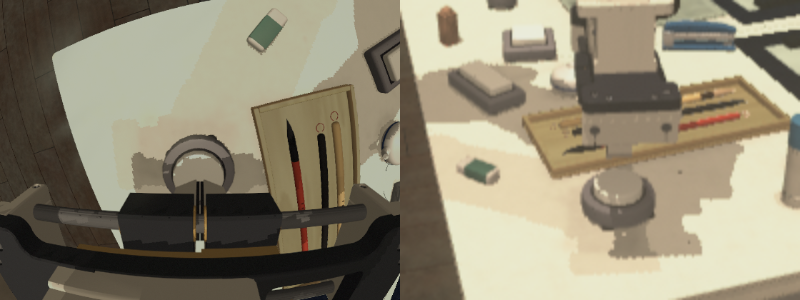

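The left half (wrist view) shows the closed fingers at (200,240) in line with the round key at (198,170). The side view has the fingertip directly above the key at (618,180). Now a slow press of about 6 mm.

>>> {"op": "carry_out", "data": {
  "plan": [
    [0,0,-1,0,0],
    [0,0,-1.8,0,0],
    [0,0,-2.2,0,0],
    [0,0,-2.4,0,0],
    [0,0,-2.6,0,0],
    [0,0,-2.7,0,0],
    [0,0,-2.8,0,0],
    [0,0,-2.9,0,0],
    [0,0,-3.0,0,0],
    [0,0,-3.1,0,0],
    [0,0,-3.2,0,0],
    [0,0,-3.2,0,0]
  ]
}}

```text
clock: 4.2
position: [0.5346, -0.266, 0.0905]
ee_rot: [0.365, 3.119, -0.004]
force: [0.1, -0.6, 0.3]
width: 0.004
```

>>> {"op": "carry_out", "data": {
  "plan": [
    [0,0,-0.1,0,0],
    [0,0,-0.2,0,0]
  ]
}}

```text
clock: 4.4
position: [0.5347, -0.2661, 0.0885]
ee_rot: [0.364, 3.118, -0.004]
force: [-1.3, 0.5, 2.1]
width: 0.001
```

```bash
python3 - <<'E'
from h import *
s=arm.observe();print(s["position"],s["force"])
b=arm.get_image("side")[0]
cv2.imwrite("pics/s2.png",cv2.resize(b[240:320,250:370],None,fx=6,fy=6,interpolation=cv2.INTER_CUBIC)[:,:,::-1])
E
```

```text
[ 0.53473428 -0.266053    0.08853328] [-1.34066291  0.5491003   2.11962517]
```

View pics/s2.png

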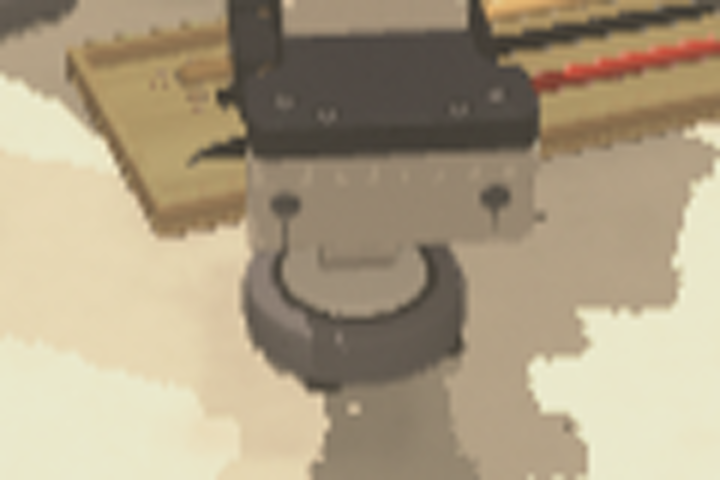

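The side crop shows the key at (350,285) nearly flush with the housing rim, and the upward force of 2.1 N matches. The round key is down, so next I lift and go to the square switch.

>>> {"op": "carry_out", "data": {
  "plan": [
    [0,0,2,0,0],
    [0,0,5,0,0],
    [0,3,8,0,0],
    [0,7,9,0,0],
    [0,11,9,0,0],
    [0,15,9,0,0],
    [0,19,9,0,0],
    [0,23,9,0,0],
    [0,27,9,0,0],
    [0,31,9,0,0],
    [-0.1,34,8,0,0],
    [-0.2,35.4,6,0,0],
    [-0.2,35.4,4,0,0],
    [-0.2,35.4,3.2,0,0],
    [-0.2,35.4,3.2,0,0],
    [-0.2,35.4,3.2,0,0]
  ]
}}

```text
clock: 6.05
position: [0.5331, 0.0873, 0.1209]
ee_rot: [0.366, 3.118, -0.004]
force: [0.6, -0.2, 0.4]
width: 0.007
```

```bash
python3 - <<'E'
from h import *
s=arm.observe();print(s["position"],s["force"])
a=arm.get_image("wrist")[0];b=arm.get_image("side")[0]
cv2.imwrite("pics/w2.png",np.hstack([cv2.resize(a,(400,300)),cv2.resize(b[170:320,200:400],(400,300))])[:,:,::-1])
E
```

```text
[0.53313382 0.0872624  0.12090611] [ 0.56582665 -0.19013483  0.43989855]
```

View pics/w2.png

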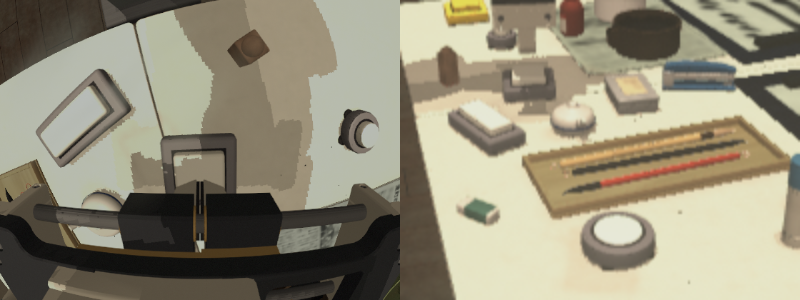

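In the side view the round key at (618,230) is down and has not moved. The fingers are over the square switch at (528,85), with its key at (200,170) in the wrist view. I'm pressing to the same depth.

>>> {"op": "carry_out", "data": {
  "plan": [
    [0,0,-1,0,0],
    [0,0,-1.8,0,0],
    [0,0,-2.2,0,0],
    [0,0,-2.4,0,0],
    [0,0,-2.5,0,0],
    [0,0,-2.6,0,0],
    [0,0,-2.7,0,0],
    [0,0,-2.8,0,0],
    [0,0,-2.9,0,0],
    [0,0,-3.0,0,0],
    [0,0,-3.1,0,0],
    [0,0,-3.2,0,0],
    [0,0,-3.25,0,0]
  ]
}}

```text
clock: 7.45
position: [0.5334, 0.0875, 0.0887]
ee_rot: [0.366, 3.117, -0.003]
force: [-1.3, -0.6, 2.4]
width: 0.005
```

Force 2.4 N at the same depth, so the square key is down. On to the bar.

>>> {"op": "carry_out", "data": {
  "plan": [
    [0,0,2,0,0],
    [0,0,5,0,0],
    [-1,-2,7,0,0],
    [-4,-5,7,0,0],
    [-6,-8,7,0,0],
    [-7.6,-10.1,6,0,0],
    [-7.6,-10.1,4,0,0],
    [-7.6,-10.1,3.2,0,0],
    [-7.6,-10.1,3.2,0,0],
    [-7.6,-10.1,3.2,0,0]
  ]
}}

```text
clock: 8.45
position: [0.458, -0.0131, 0.1209]
ee_rot: [0.365, 3.117, -0.003]
force: [1.0, 0.4, 0.1]
width: 0.005
```

```bash
python3 - <<'E'
from h import *
s=arm.observe();print(s["position"],s["force"])
a=arm.get_image("wrist")[0];b=arm.get_image("side")[0]
cv2.imwrite("pics/w3.png",np.hstack([cv2.resize(a,(400,300)),cv2.resize(b[170:320,200:400],(400,300))])[:,:,::-1])
E
```

```text
[ 0.45799517 -0.01305503  0.12088532] [0.98760678 0.36535163 0.0781509 ]
```

View pics/w3.png

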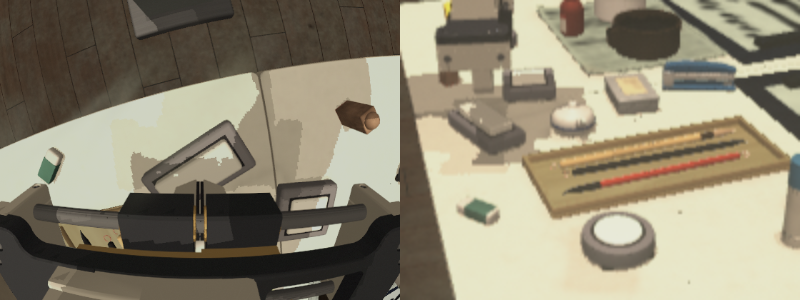

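The square key at (528,80) in the side view now looks sunk in its housing. The fingers are over the middle of the bar key, at (200,165) in the wrist view.

>>> {"op": "carry_out", "data": {
  "plan": [
    [0,0,-1,0,0],
    [0,0,-1.8,0,0],
    [0,0,-2.2,0,0],
    [0,0,-2.4,0,0],
    [0,0,-2.5,0,0],
    [0,0,-2.6,0,0],
    [0,0,-2.7,0,0],
    [0,0,-2.8,0,0],
    [0,0,-2.9,0,0],
    [0,0,-3.0,0,0],
    [0,0,-3.1,0,0],
    [0,0,-3.2,0,0],
    [0,0,-3.25,0,0]
  ]
}}

```text
clock: 9.85
position: [0.4581, -0.0131, 0.0886]
ee_rot: [0.364, 3.116, -0.003]
force: [-1.8, -0.2, 1.9]
width: 0.005
```

>>> {"op": "carry_out", "data": {
  "plan": [
    [0,0,2,0,0],
    [0,0,6,0,0],
    [0,0,11,0,0],
    [0,0,16,0,0],
    [0,0,20,0,0],
    [0,5,20,0,0],
    [-1,10,20,0,0],
    [-2,15,20,0,0],
    [-4,20,20,0,0],
    [-6,25,20,0,0],
    [-8,30,20,0,0],
    [-11,34,20,0,0],
    [-14,38,20,0,0],
    [-17,42,20,0,0],
    [-20,46,20,0,0],
    [-23,50,20,0,0],
    [-26,54,20,0,0],
    [-29,58,20,0,0],
    [-31,62,20,0,0],
    [-31,62,20,0,0]
  ]
}}

```text
clock: 11.85
position: [0.1423, 0.6115, 0.2878]
ee_rot: [0.353, 3.121, 0.0]
force: [0.4, -0.0, 0.3]
width: 0.008
```

```bash
python3 - <<'E'
from h import *
s=arm.observe();print(s["position"],s["force"],s["clock"])
b,db=arm.get_image("side");a,da=arm.get_image("top")
f=np.load("top0.npz");a0,d0=f["im"],f["d"]
for nm,(u,v) in dict(round=(393,223),square=(257,220),bar=(295,250),small=(191,219)).items():
    k=3;print(nm,"key depth change mm",1000*np.median((da-d0)[v-k:v+k+1,u-k:u+k+1]))
df=(cv2.absdiff(a,a0).max(2)>40).astype(np.uint8)[:290]
n,l,st,c=cv2.connectedComponentsWithStats(df);print([(x.round().tolist(),int(q[4])) for x,q in zip(c[1:],st[1:]) if q[4]>5])
cv2.imwrite("pics/f.png",np.hstack([cv2.resize(a[110:290,95:435],(400,212)),cv2.resize(b[160:319,190:390],(400,318))[53:265]])[:,:,::-1])
E
```

```text
[0.14226065 0.61147649 0.28777901] [ 0.39569299 -0.03789667  0.26441045] 11.85
round key depth change mm 8.334875
square key depth change mm 7.3013306
bar key depth change mm 7.722974
small key depth change mm -0.10681152
[([258.0, 212.0], 17), ([398.0, 221.0], 30), ([386.0, 226.0], 24)]
```

View pics/f.png

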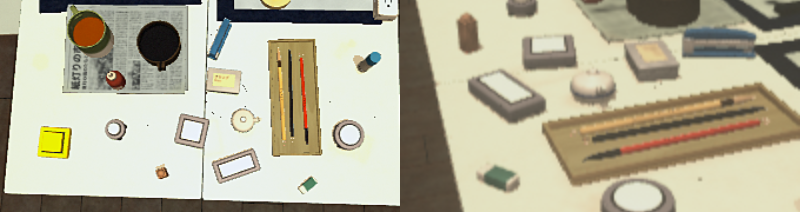

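The three keys are about 7–8 mm down, the small key is unchanged, and the only differences in the top picture are at the pressed keys. I'm handing it in.

```bash
python3 -c "
from cell import arm
print(arm.sign_off())"
```

```text
the job is handed in; nothing more can be done
None
```

I tapped down the large round, square and bar keys in that order with closed fingertips and handed the job in at about 12 s of the allowed 42 s.

- **Keys:** In the last top view, the depth over the keys had changed by about 8.3 mm (round), 7.3 mm (square) and 7.7 mm (bar). The small round key had changed by -0.1 mm, so it is still up. The 8.3 mm is slightly more than the 8 mm stroke, which I put down to depth noise.
- **Force:** The tool force read about 2 N at the end of each press. The readings jitter by roughly 0.5 to 1 N.
- **Other things:** Comparing the top view before and after, the only changes were at the round and square keys, so no switch or other object appears to have moved. The arm is parked clear at its start position.

No check failed or disagreed; the sign-off gives no verdict.

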